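# Wedge the rocking art case

## Robot

A 7-joint arm with a two-finger parallel gripper is mounted at the origin on the work surface. World frame = base frame: x ahead of the robot, y to its left, z up, the work surface at z = 0. Lengths are in m, angles in rad, forces in N, time in s.
With the tool pointing down it reaches from about 0.425 to 0.875 m from the base axis. Payload 8.4 kg.
Tool frame: the origin (TCP) lies midway between the tips of the shut fingers; the grasp point (between the pads) lies 19 mm behind it; z points along the fingers, y is the line along which they close (so a half turn about z gives the same grasp; the last joint's range is limited). The gripper opens to 87 mm and grips with 3 to 60 N. Pads are 19 mm wide; open, the fingers measure 117 mm over their backs; the gripper's body (75 mm by 190 mm) begins 51 mm behind the grasp point.
Start: joints at [-1.36, 0.333, 0.04, 1.465, -0.013, 1.343, -0.059], TCP at [0.198, 0.619, 0.223] pointing down, gripper open.
Joint ranges: [-2.58, 2.58], [-0.38, 2.09], [-1.3, 1.39], [0.25, 2.4], [-1.5, 4.64], [0.08, 2.09], [-2.65, 2.65]. Speed limits (rad/s): [2.22, 2.22, 2.79, 2.79, 3.14, 3.14, 3.14].

## Interface

Orientations are given as a unit quaternion [w, x, y, z].
In Python, from rig import manip, imaging gives the robot as it stands. Calls block until the motion is done:
- manip.move_ptp(position, orientation): joint-space move of the TCP to a pose.
- manip.movel(position, rotation=None, v=0.15): straight line of the TCP; rotation=None keeps the orientation; v is the mean speed in m/s.
- manip.move_joints(angles): joint-space move.
- manip.release() and manip.clamp(): open the fingers fully, or close them until they stop; the grip force is fixed at half the most.
- manip.hold(seconds).
- manip.inverse_kinematics(position, orientation): joint angles nearest the present ones, or None.
- manip.get_state(): the state.
- imaging.snapshot(name): name is "scene" or "top" or "wrist"; returns a dict with "image" (420x560x3 uint8, blue, green, red), "depth" (420x560 float32, m along the optical axis (not along the pixel's ray), 0 where there is no reading), "camera_matrix" (3x3 intrinsics, pixels), "rvec" (rotation vector, rad) and "tvec" (3), from world to camera coordinates, as OpenCV has them; the wrist camera has in their place "T_tool_cam" (4x4, takes a point from camera to tool coordinates, whose origin is the TCP and whose axes are the flange's). Camera axes: x right, y down, z forward; pixel columns grow to the right and rows downward; lengths in m; the calibration is good to about 2 mm. A picture is of the moment at which its call begins: read the wrist's pose just before it.
A pose or a line that the arm cannot do raises manip.Unreachable and nothing moves.
- manip.finish_job(): hands the job in; it is judged then, once.
The state is a dict: "time_s": time; "joint_pos": joint angles; "dq": joint speeds; "effort": joint torques, N m; "ee_pos": TCP position; "tool_rot": TCP orientation; "ft_force": force on the tool from outside, world axes, zero at the start; "moment": the same for the moment, N m; "grip_width": opening from 0.0 (shut) to 1.0 (fully open); "grip_force": force on a finger pad.
Only numpy, scipy, OpenCV 4.12 (cv2) and the standard library are available. Lean on these libraries where they do the work, as an engineer would, in place of code of your own. Each camera call takes 0.05 s, during which the arm holds its last target. There are 200 camera calls.

## Task

The white case on the bench rocks, because the leg under the corner with the steel plate is too short. Push the loose wooden wedge along the bench, thin end first, under that leg until the case no longer rocks, without picking anything up, shoving the case out of place or knocking the things around it. Test it by pressing down firmly on the steel corner plate, pushing the wedge further if it still gives, and finish while still holding that press, with the case level and steady on the wedge.

Things in the scene. Friction and masses are not known exactly. Their poses are not given: they have to be found in the camera images.
- case: White lidded case, 2.1 to 3 kg, 240 (its x) x 200 mm (its y), underside 40 mm and lid top 141 mm above the bench, on four black domed feet, 22 mm diameter, at x +-100, y +-80 mm. Origin: its centre at bench level; z up. It stands level on three good feet; 2 to 3 N on the corner plate rocks it until the short foot lands, a lean of 0.05 to 0.1 rad. 10 N sideways may slide it.
- short_leg (a point): Point fixed to the case on the axis of its short leg (case x = -100, y = -80 mm), at bench level while the case is level. The short foot's domed end hangs 7 to 12 mm above this point; how much is not told and differs each time.
- corner_plate: Dark bare steel plate, 56 x 56 x 3 mm, on the lid's corner above the short leg; origin at the centre of its underside, top 144 mm above the bench. Press near its centre: a steady 5 to 20 N is firm (a first touch is partly an impact that fades). A well wedged case then leans under 0.005 rad; a loose one leans over 0.01, though fingertip friction may hold it from rocking fully.
- wedge: Loose wooden wedge, 150 mm long (its x), 50 mm wide (its y), 90 g, lying flat, 30 to 70 mm short of the short leg, only roughly aimed at it. Origin: centre of its underside; +x points to the thin end (toe, x = +75 mm, 2 mm thick), the top rises evenly to the heel at x = -75 mm. It slides under less than 1 N; 3 to 5 N on the heel means that it bears on the foot.
- heel (a point): Centre of the wedge's heel: its upright thick end face, 50 mm wide and 24 mm high, to push on; the point is 12 mm above the bench.
- tape_roll: Bystander: upright-axis cardboard tape roll, 90 mm diameter, 48 mm high; origin at the centre of its underside.
- tape_small: Bystander: white tape roll, 80 mm diameter, 24 mm high; origin at the centre of its underside.
- figurine: Bystander: slender white ceramic figurine, 72 mm diameter, 165 mm high; origin at the centre of its underside.
- spray: Bystander: white bottle, 60 mm diameter, 170 mm high; origin at the centre of its underside.
Not all that is in view belongs to the job. What is meant by the wedge is not black, and is the larger of those in its own colour.

How it is judged:
On the way:
1. the toe of the wedge has been pushed under the short leg (x of short_leg in the frame of wedge between -0.07 and 0.068 m and y of short_leg in the frame of wedge between -0.025 and 0.025 m), for 0.1 s.
At the end, for the whole second after the job is handed in: The wedge lies under the short leg (leg axis within 25 mm of the wedge's centre line) and carries it with more than 0.5 N, while the fingers press on the corner plate with more than 2.5 N and the case, at rest, leans less than 0.02 rad (all of step 1 and contact force between the fingers and corner_plate above 2.5 N and contact force between wedge and case above 0.5 N and angle between case's own z axis and vertical below 0.02 rad and angular speed of case below 0.1 rad/s and linear speed of wedge below 0.02 m/s); the arm keeps its last pose, push and grip.
It fails at once if the wedge is lifted or tipped (height (world z) of wedge above 0.012 m or angle between wedge's own z axis and vertical above 0.2 rad).
It fails at once if the case is lifted, tipped over or shoved more than 40 mm (height (world z) of case above 0.015 m or angle between case's own z axis and vertical above 0.2 rad or distance of case from where it was at the start of the episode above 0.04 m).
It fails at once if a bystander is moved more than 30 mm (distance of any of tape_roll, tape_small, figurine, spray from where it was at the start of the episode above 0.03 m).
It also fails if it takes over 58 s, if anything falls off the work surface, if the arm or the gripper's body presses on something with over 40 N, if the wrist force passes 120 N, or if a joint passes its speed limit or range.

## Working session

There is one attempt and no reset: what is moved stays moved. The work goes in short steps, each a Python script; the robot and the scene stay as the last script left them, time stands still between calls to the robot, and variables do not carry over. Pictures are saved under pics/ and viewed, at most 10 in all, crops included, and the job is handed in when it is done.

```bash
mkdir -p pics; python3 - <<'E'
from rig import manip, imaging
import cv2,numpy as np,pickle
d={n:imaging.snapshot(n) for n in("top","scene")}
pickle.dump(d,open("s0.pkl","wb"))
for n in d:
    cv2.imwrite(f"pics/{n}0.png",cv2.resize(d[n]["image"],(800,600)))
    print(n,d[n]["camera_matrix"].tolist(),d[n]["rvec"],d[n]["tvec"])
s=manip.get_state();print(s["ee_pos"],s["tool_rot"],s["ft_force"],s["time_s"])
E
```

```text
top [[463.36437968797355, 0.0, 280.48268523243684], [0.0, 463.36437968797355, 213.75894165771356], [0.0, 0.0, 1.0]] [ 2.19978933 -2.01876881  0.19987646] [-0.05682081  0.54837334  1.23709504]
scene [[546.0696043182014, 0.0, 282.6962046352539], [0.0, 546.0696043182014, 209.43754375176724], [0.0, 0.0, 1.0]] [ 2.27794934  0.9918987  -0.35382787] [-0.3915461  -0.25921636  1.65644159]
[0.19806454 0.61866377 0.22176751] [-5.86780049e-05  1.54268934e-01  9.88028646e-01 -6.98640486e-04] [-0.08401633  0.19385306  0.94843423] 0.1
```

View pics/top0.png

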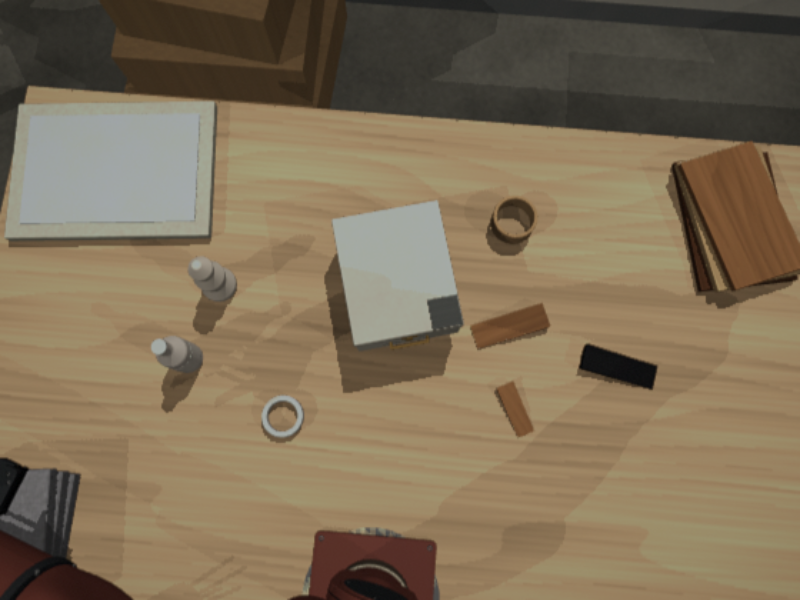

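View pics/scene0.png

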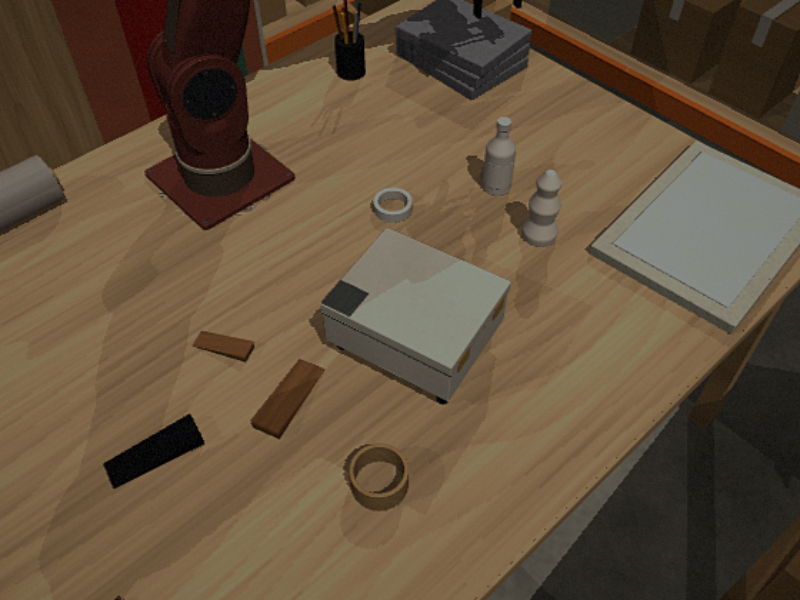

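The top view (800x600) shows three candidates: the large brown block at (510,326), the small brown one at (514,408) and a black one at (618,366). The large brown one fits, being not black and the larger of its colour. The case is centred near (397,275), with its plate at (445,313). I'll confirm with an enlarged crop and measure.

```bash
cat > h.py <<'E'
import cv2,numpy as np
def pose(s):
    R=cv2.Rodrigues(np.array(s["rvec"]))[0]; return R,np.array(s["tvec"]).ravel()
def ray(s,px,z):
    R,t=pose(s);K=s["camera_matrix"];px=np.atleast_2d(px).astype(float)
    z=np.broadcast_to(z,len(px))
    d=(np.linalg.inv(K)@np.c_[px,np.ones(len(px))].T).T@R; c=-R.T@t
    return c+d*((z-c[2])/d[:,2])[:,None]
def cloud(s):
    R,t=pose(s);K=s["camera_matrix"];Z=s["depth"];v,u=np.indices(Z.shape)
    P=np.stack([(u-K[0,2])/K[0,0]*Z,(v-K[1,2])/K[1,1]*Z,Z],-1)
    return (P-t)@R
E
python3 - <<'E'
from h import *
import pickle
d=pickle.load(open("s0.pkl","rb"));s=d["top"];im=s["image"];P=cloud(s)
cv2.imwrite("pics/crop.png",cv2.resize(im[190:320,290:470],None,fx=4.4,fy=4.4,interpolation=cv2.INTER_CUBIC))
h=P[...,2]
print("bench z",np.median(h[300:330,330:345]),"lid",np.median(h[170:190,260:290]))
roi=np.zeros(h.shape,np.uint8);roi[200:255,322:395]=1
hsv=cv2.cvtColor(im,cv2.COLOR_BGR2HSV)
b=im[225:232,350:370].reshape(-1,3).mean(0);w=im[262:268,355:372].reshape(-1,3).mean(0);print("wedge col",b,"bench",w)
m=((np.linalg.norm(im.astype(float)-b,axis=2)<np.linalg.norm(b-w)*.5)&(roi>0)).astype(np.uint8)
n,l,st,_=cv2.connectedComponentsWithStats(m);k=1+st[1:,4].argmax();m=(l==k).astype(np.uint8)
r=cv2.minAreaRect(cv2.findContours(m,0,1)[0][0]);print("rect",r,st[k])
bx=cv2.boxPoints(r);print(bx.round(1).tolist());print(ray(s,bx,0.0).round(4).tolist(),ray(s,bx,.024).round(4).tolist())
for (u,v) in zip(*[np.linspace(a,b,7).astype(int) for a,b in((336,379),(233,222))]):print(u,v,P[v,u].round(4))
# plate
reg=np.zeros_like(roi);reg[195:240,290:330]=1
pm=((im.max(2)<95)&(h>.12)&(reg>0)).astype(np.uint8);q=np.argwhere(pm)[:,::-1]
r=cv2.minAreaRect(q.astype(np.float32));bx=cv2.boxPoints(r);print("plate",r);print(ray(s,bx,.144).round(4).tolist(),ray(s,[r[0]],.144))
# lid
lm=((h>.125)&(h<.16)).astype(np.uint8);lm[:,:215]=0;lm[:,340:]=0;lm[:130]=0;lm[260:]=0
n,l,st,_=cv2.connectedComponentsWithStats(lm);k=1+st[1:,4].argmax()
pts=P[l==k][:,:2].astype(np.float32);r=cv2.minAreaRect(pts);print("lid",r,cv2.boxPoints(r).tolist())
lp=np.argwhere(l==k)[:,::-1].astype(np.float32);r=cv2.minAreaRect(ray(s,lp,.141)[:,:2].astype(np.float32));print("lid ray",r,cv2.boxPoints(r).round(4).tolist())
E
```

```text
bench z -0.0008511228824931588 lid 0.13939090799970655
wedge col [ 44.43571429  71.69285714 105.41428571] bench [103.73529412 138.49019608 159.51960784]
rect ((356.7798156738281, 229.26605224609375), (21.263744354248047, 54.02140426635742), 73.3007583618164) [ 329  212   56   33 1058]
[[327.8999938964844, 226.8000030517578], [379.6000061035156, 211.3000030517578], [385.70001220703125, 231.6999969482422], [334.0, 247.1999969482422]]
[[0.5356, -0.1484, 0.0], [0.5942, -0.2954, 0.0], [0.5357, -0.3156, 0.0], [0.4779, -0.1697, 0.0]] [[0.5312, -0.1463, 0.024], [0.5888, -0.2907, 0.024], [0.5313, -0.3105, 0.024], [0.4746, -0.1673, 0.024]]
336 233 [ 0.5184 -0.1722  0.0073]
343 231 [ 0.5266 -0.1923  0.0031]
350 229 [ 0.5335 -0.2116  0.0065]
357 227 [ 0.5388 -0.2295  0.0187]
364 225 [ 0.5481 -0.2507  0.0092]
371 223 [ 0.5544 -0.2693  0.0155]
379 222 [ 0.5583 -0.291   0.0206]
plate ((304.8194885253906, 220.17724609375), (22.359893798828125, 34.288291931152344), 79.2156982421875)
[[0.538, -0.0251, 0.144], [0.5625, -0.1109, 0.144], [0.5056, -0.1257, 0.144], [0.4815, -0.0406, 0.144]] [[ 0.52175695 -0.07555442  0.144     ]]
lid ((0.5986611843109131, 0.002428874373435974), (0.24877089262008667, 0.20432108640670776), 15.758800506591797) [[0.4512053430080414, 0.0669679343700409], [0.5066965818405151, -0.12967345118522644], [0.7461169958114624, -0.062110185623168945], [0.690625786781311, 0.1345311999320984]]
lid ray ((0.5960599780082703, 0.0020185112953186035), (0.2480684518814087, 0.20313170552253723), 15.766031265258789) [[0.44909998774528503, 0.06610000133514404], [0.5042999982833862, -0.12939999997615814], [0.7429999709129333, -0.06199999898672104], [0.6877999901771545, 0.13349999487400055]]
```

View pics/crop.png

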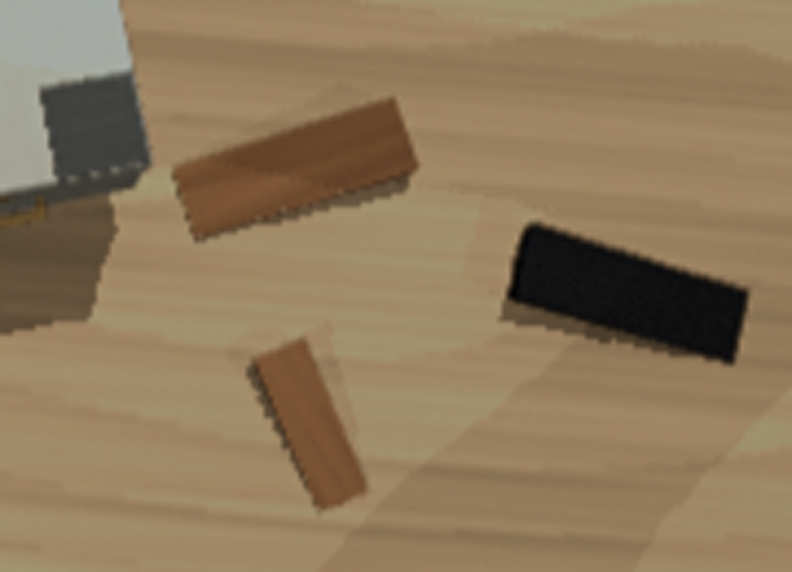

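The crop confirms it. The large brown wedge lies with its toe at crop x≈185 next to the case. Its heel is at x≈407, where the shadow and depth both grow. Next I'll compute clean corners, leaving out the shadow.

```bash
python3 - <<'E'
from h import *
import pickle
from rig import manip
d=pickle.load(open("s0.pkl","rb"));s=d["top"];c=d["scene"]
t=lambda p:np.array(p)/4.4+[290-.4,190-.4]
w=ray(s,t([(173,170),(197,241),(418,165),(395,97)]),[.002,.002,.024,.024]);print("wedge top",w.round(4).tolist())
f=.7
ws=ray(c,np.array([(300,360),(324,370),(278,436),(252,425)])*f,[.002,.002,0.0,0.0]);print("wedge scene",ws.round(4).tolist())
for n,p in(("top",w),("scene",ws)):
    toe=p[:2].mean(0);he=p[2:].mean(0);a=toe-he;print(n,toe,he,np.linalg.norm(a[:2]),np.degrees(np.arctan2(a[1],a[0])))
pl=ray(s,t([(40,88),(132,72),(150,163),(57,180)]),.144);print("plate",pl.round(4).tolist(),pl.mean(0))
ps=ray(c,np.array([(323,305),(342,281),(369,292),(349,317)])*f,.144);print("plate sc",ps.mean(0))
lid=ray(c,np.array([(388,230),(510,287),(447,371),(323,305)])*f,.141);print("lid scene",lid.round(4).tolist(),lid.mean(0))
for n,q in(("tape_roll",(513,220)),):print(n,ray(s,np.array([q])*f,.048))
E
```

```text
wedge top [[0.5314, -0.1515, 0.002], [0.4859, -0.1701, 0.002], [0.5442, -0.3068, 0.024], [0.5878, -0.2901, 0.024]]
wedge scene [[0.4911, -0.1688, 0.002], [0.5357, -0.1515, 0.002], [0.5838, -0.2868, 0.0], [0.5386, -0.3055, 0.0]]
top [ 0.50865835 -0.1608339   0.002     ] [ 0.56599513 -0.2984303   0.024     ] 0.14906467395143058 112.62161833347952
scene [ 0.51338017 -0.16014175  0.002     ] [ 0.56116053 -0.29614373  0.        ] 0.14415096748118345 109.35744907978072
plate [[0.5483, -0.0576, 0.144], [0.5626, -0.111, 0.144], [0.509, -0.1253, 0.144], [0.4943, -0.0718, 0.144]] [ 0.52852449 -0.09141963  0.144     ]
plate sc [ 0.53455093 -0.09133346  0.144     ]
lid scene [[0.4641, 0.0645, 0.141], [0.6967, 0.1231, 0.141], [0.7438, -0.0699, 0.141], [0.5179, -0.1254, 0.141]] [ 0.60563557 -0.00192831  0.141     ]
tape_roll [[ 0.74680478 -0.21985052  0.048     ]]
```

```bash
cat >> h.py <<'E'
from scipy.spatial.transform import Rotation as Rn
def q(yaw): # tool down, tool x at given world yaw (deg)
    a=np.radians(yaw);x=np.array([np.cos(a),np.sin(a),0]);z=np.array([0,0,-1.])
    r=Rn.from_matrix(np.c_[x,np.cross(z,x),z]).as_quat();return [r[3],r[0],r[1],r[2]]
LEG=np.array([.527,-.101]);YAW=105.
def line(s,off=0): # s back from leg along wedge axis, off toward +n
    a=np.radians(YAW);d=np.array([np.cos(a),np.sin(a)]);n=np.array([d[1],-d[0]]);return LEG-s*d+off*n
E
python3 - <<'E'
from h import *
from rig import manip
s=manip.get_state()
P=lambda xy,z:[*map(float,xy),z]
a=P(line(.156,-.0945),.25);b=P(line(.23),.2)
for p,ys in((a,(15,195)),(b,(105,285))):
  for y in ys:print(y,manip.inverse_kinematics(p,q(y)))
manip.clamp()
manip.move_ptp([*s["ee_pos"][:2],.32],list(s["tool_rot"]))
y=min((15,195),key=lambda y:9 if (r:=manip.inverse_kinematics(a,q(y))) is None else abs(r[6]))
a[2]=.3;manip.move_ptp(a,q(y))
a[2]=.006;manip.movel(a,v=.2)
s=manip.get_state();f0=s["ft_force"];print(y,s["ee_pos"],f0,s["time_s"])
manip.movel(P(line(.156,-.0345),.006),v=.05)
s=manip.get_state();print(s["ee_pos"],s["ft_force"],s["time_s"],s["grip_width"])
import imaging if False else None
E
```

```text
File "<stdin>", line 16
    import imaging if False else None
                   ^^
SyntaxError: invalid syntax
```

```bash
python3 - <<'E'
from h import *
from rig import manip,imaging
s=manip.get_state()
P=lambda xy,z:[*map(float,xy),z]
a=P(line(.156,-.0945),.25);b=P(line(.23),.2)
for p,ys in((a,(15,195)),(b,(105,285))):
  for y in ys:
    r=manip.inverse_kinematics(p,q(y));print(y,None if r is None else np.round(r,2))
manip.clamp()
manip.move_ptp([*s["ee_pos"][:2],.32],list(s["tool_rot"]))
y=min((15,195),key=lambda y:9 if (r:=manip.inverse_kinematics(a,q(y))) is None else abs(r[6]))
a[2]=.3;manip.move_ptp(a,q(y))
a[2]=.006;manip.movel(a,v=.2)
s=manip.get_state();print(y,s["ee_pos"],s["ft_force"],s["time_s"])
manip.movel(P(line(.156,-.0345),.006),v=.05)
s=manip.get_state();print(s["ee_pos"],s["ft_force"],s["time_s"],s["grip_width"])
t=imaging.snapshot("top");import pickle;pickle.dump(t,open("s1.pkl","wb"))
cv2.imwrite("pics/t1.png",cv2.resize(t["image"][150:320,250:477],None,fx=3.5,fy=3.5))
E
```

```text
15 [-0.45  0.16  1.01  1.71 -0.14  1.35 -0.73]
195 [ 0.93  0.16 -0.54  1.65  0.08  1.36  2.21]
105 [-0.25  0.55  1.01  1.48 -0.47  1.37  1.05]
285 [-0.34  0.66  1.21  1.48 -0.62  1.43 -1.99]
15 [ 0.47672286 -0.27645634  0.00688036] [-1.5298049   0.18925781  0.03771994] 6.9917
[ 0.53384063 -0.26072183  0.0060313 ] [-0.23574322 -1.00053181  0.23358168] 8.3417 0.004947569265043741
```

View pics/t1.png

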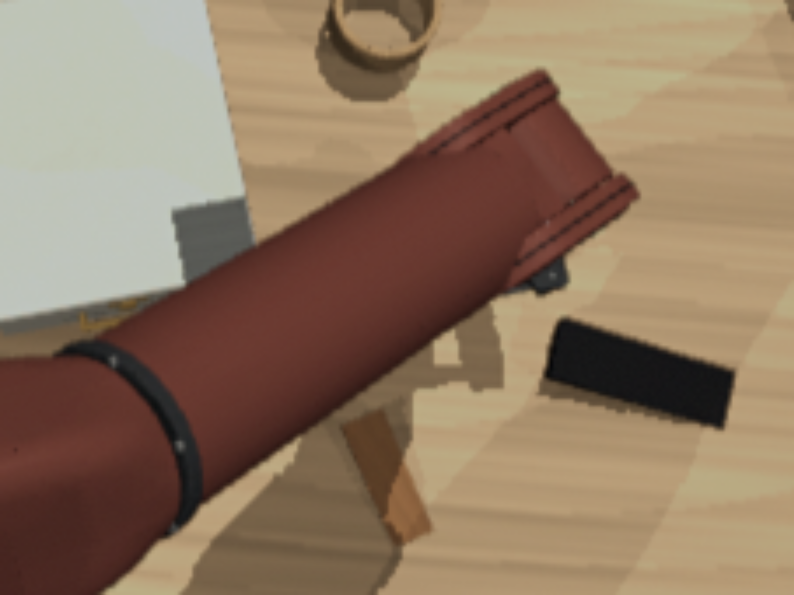

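The arm hides the wedge from the top camera. I'll back off, rise behind the heel and look with the wrist and scene cameras.

```bash
python3 - <<'E'
from h import *
from rig import manip,imaging
import pickle
P=lambda xy,z:[*map(float,xy),z]
manip.movel(P(line(.156,-.07),.006),v=.15)
manip.movel(P(line(.156,-.07),.22),v=.25)
manip.move_ptp(P(line(.26),.22),q(105))
s=manip.get_state();print(s["ee_pos"],s["tool_rot"],s["time_s"],s["ft_force"])
d={n:imaging.snapshot(n) for n in("wrist","scene")};d["state"]=s;pickle.dump(d,open("s2.pkl","wb"))
print(d["wrist"]["camera_matrix"],d["wrist"]["T_tool_cam"])
o=np.hstack([cv2.resize(d["wrist"]["image"],(400,300)),cv2.resize(d["scene"]["image"][200:335,160:340],(400,300))])
cv2.imwrite("pics/w2.png",o)
E
```

```text
[ 0.59402872 -0.35188192  0.21937853] [-5.05207855e-04  6.09253643e-01  7.92975239e-01 -1.14804759e-04] 11.1583 [ 0.6344323  -0.72287053  1.22077328]
[[291.37020173   0.         282.70313155]
 [  0.         291.37020173 211.72146978]
 [  0.           0.           1.        ]] [[ 8.77423450e-04 -9.60213893e-01 -2.79264228e-01  7.74737632e-02]
 [ 9.99999516e-01  9.66839921e-04 -1.82444063e-04 -9.58820550e-04]
 [ 4.45189129e-04 -2.79263933e-01  9.60214277e-01 -1.61868414e-01]
 [ 0.00000000e+00  0.00000000e+00  0.00000000e+00  1.00000000e+00]]
```

View pics/w2.png

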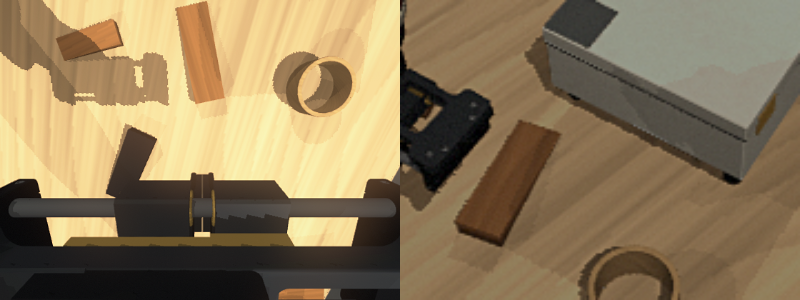

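The left half (wrist view) shows the wedge from its toe at (192,5) to its heel at (209,101). The right half (scene crop) shows the toe at (540,126), the heel at (481,238) and the short foot at (573,98).

```bash
cat >> h.py <<'E'
def wrist2world(w,st): # give wrist snapshot rvec,tvec
    r=st["tool_rot"];T=np.eye(4);T[:3,:3]=Rn.from_quat([r[1],r[2],r[3],r[0]]).as_matrix();T[:3,3]=st["ee_pos"]
    M=np.linalg.inv(T@w["T_tool_cam"]);w["rvec"]=cv2.Rodrigues(M[:3,:3])[0];w["tvec"]=M[:3,3];return w
E
python3 - <<'E'
from h import *
import pickle
d=pickle.load(open("s2.pkl","rb"));w=wrist2world(d["wrist"],d["state"]);c=d["scene"]
a=ray(w,np.array([(176,8),(208,2),(224,98),(195,104)])*1.4,[.002,.002,.024,.024])
S=lambda p:(np.array(p)-[400,0])*.45+[160,200]
b=ray(c,S([(520,121),(559,130),(503,244),(458,232)]),[.002,.002,0,0])
for p in(a,b):
    toe=p[:2].mean(0);he=p[2:].mean(0);v=toe-he;print(p.round(4).tolist(),toe[:2],he[:2],np.linalg.norm(v[:2]),np.degrees(np.arctan2(v[1],v[0])))
print("foot",ray(c,S([(573,98),(733,179)]),.01))
print("want",line(.06),line(.21))
E
```

```text
[[0.5007, -0.1665, 0.002], [0.5474, -0.1455, 0.002], [0.6113, -0.279, 0.024], [0.5671, -0.3009, 0.024]] [ 0.52404034 -0.15598777] [ 0.58920272 -0.28996166] 0.14898033011817888 115.9374172498384
[[0.5036, -0.1661, 0.002], [0.5425, -0.1421, 0.002], [0.6117, -0.2743, 0.0], [0.5687, -0.2999, 0.0]] [ 0.52304426 -0.15406854] [ 0.59019266 -0.28709315] 0.1490115917033555 116.78381197888689
foot [[ 0.52432807 -0.10604699  0.01      ]
 [ 0.72173684 -0.04968343  0.01      ]]
want [ 0.54252914 -0.15895555] [ 0.581352   -0.30384442]
```

The side push moved the wedge over but turned it to 116°. Now I'll push nearer the toe so it turns towards the leg. The target is 109° along the heel→leg line, with the tool turned so the gripper body stays clear of the case.

```bash
sed -i 's/^LEG=.*/LEG=np.array([.526,-.101]);YAW=109./' h.py; python3 - <<'E'
from h import *
from rig import manip,imaging
import pickle
P=lambda xy,z:[*map(float,xy),z]
manip.move_ptp(P(line(.094,-.09),.22),q(109))
manip.movel(P(line(.094,-.09),.004),v=.25)
s=manip.get_state();print(s["ee_pos"],s["ft_force"],s["time_s"])
manip.movel(P(line(.094,-.039),.004),v=.04)
s=manip.get_state();print(s["ee_pos"],s["ft_force"],s["time_s"])
manip.movel(P(line(.094,-.07),.004),v=.15)
manip.movel(P(line(.094,-.07),.2),v=.3)
manip.move_ptp(P(line(.25),.2),q(109))
s=manip.get_state();print(s["ee_pos"],s["time_s"],s["ft_force"])
d={n:imaging.snapshot(n) for n in("wrist","scene")};d["state"]=s;pickle.dump(d,open("s3.pkl","wb"))
w=wrist2world(d["wrist"],s)
o=np.hstack([cv2.resize(w["image"][:210,140:420],(400,300)),cv2.resize(d["scene"]["image"][200:335,160:340],(400,300))])
cv2.imwrite("pics/w3.png",o)
E
```

```text
[ 0.47233963 -0.22010693  0.0048635 ] [ 0.18084921 -0.0727892   0.33384595] 13.025
[ 0.51958101 -0.20274071  0.00404487] [ 0.11941331 -0.67797078  0.15136691] 14.45
[ 0.60640757 -0.33741347  0.19807645] 16.325 [-0.27887183 -0.36648585  0.48945892]
```

View pics/w3.png

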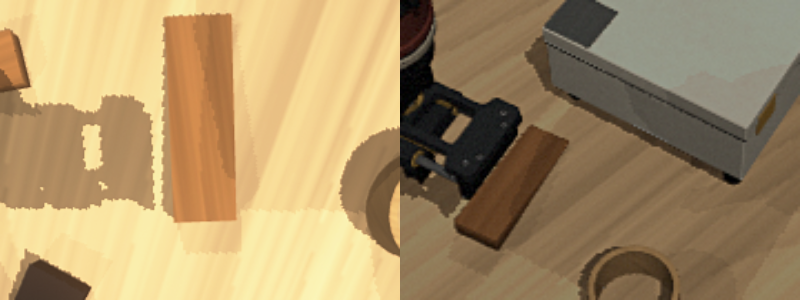

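The wrist crop shows the wedge nearly aligned with the tool axis, with its toe at (197,15) and heel at (205,221). I'll measure it.

```bash
python3 - <<'E'
from h import *
import pickle
d=pickle.load(open("s3.pkl","rb"));w=wrist2world(d["wrist"],d["state"]);c=d["scene"]
a=ray(w,np.array([(164,16),(231,13),(236,220),(173,222)])*.7+[140,0],[.002,.002,.024,.024])
S=lambda p:(np.array(p)-[400,0])*.45+[160,200]
b=ray(c,S([(530,127),(569,139),(501,248),(457,233)]),[.002,.002,0,0])
for p in(a,b):
    toe=p[:2].mean(0);he=p[2:].mean(0);v=toe-he;u=(v/np.linalg.norm(v[:2]))[:2];e=LEG-toe[:2]
    print(toe[:2],he[:2],np.linalg.norm(v[:2]),np.degrees(np.arctan2(v[1],v[0])),"leg ahead",e@u,"leg left of axis",u[0]*e[1]-u[1]*e[0])
E
```

```text
[ 0.53619527 -0.15280162] [ 0.58997317 -0.29278274] 0.14995591434415778 111.01576086481121 leg ahead 0.05201214776671105 leg left of axis -0.009060241705546992
[ 0.5383297 -0.1523145] [ 0.59145167 -0.2900109 ] 0.14758807777166066 111.09614208378967 leg ahead 0.05231316952944566 leg left of axis -0.0069664973241631446
```

```bash
sed -i 's/YAW=109./YAW=108.7/' h.py; cat > push.py <<'E'
from h import *
from rig import manip,imaging
P=lambda xy,z:[*map(float,xy),z]
a=np.radians(YAW);D=np.array([np.cos(a),np.sin(a),0])
def F(t=.15):
    manip.hold(t);v=[]
    for _ in range(4):
        v.append(manip.get_state()["ft_force"]);manip.hold(.02)
    return np.mean(v,0)
def push(s,stop,ds=.003,lim=3.0,off=-.004):
    while s>stop:
        s-=ds;manip.movel(P(line(s,off),.008),v=.04)
        f=-(F(.08)-F0)@D
        print(round(s,4),round(f,2),end="; ")
        if f>lim:break
    print();return s
E
python3 - <<'E'
import push as p
from push import *
manip.move_ptp(P(line(.25,-.004),.2),q(YAW))
manip.movel(P(line(.25,-.004),.008),v=.25)
p.F0=F(.3);print(p.F0);np.save("F0.npy",p.F0)
manip.movel(P(line(.165,-.004),.008),v=.06)
print("f",-(F()-p.F0)@D)
s=push(.165,.140,.005)
st=manip.get_state();print(st["ee_pos"],st["time_s"])
import pickle
d={n:imaging.snapshot(n) for n in("wrist","scene")};d["state"]=st;pickle.dump(d,open("s4.pkl","wb"))
cv2.imwrite("pics/w4.png",np.hstack([cv2.resize(d["wrist"]["image"],(400,300)),cv2.resize(d["scene"]["image"][200:335,160:340],(400,300))]))
E
```

```text
[-0.76210584  0.33346312  0.33829563]
f 0.20864143228899115
0.16 0.56; 0.155 0.62; 0.15 1.03; 0.145 0.55; 0.14 0.59; 
[ 0.5671018  -0.23478425  0.00797805] 21.8667
```

View pics/w4.png

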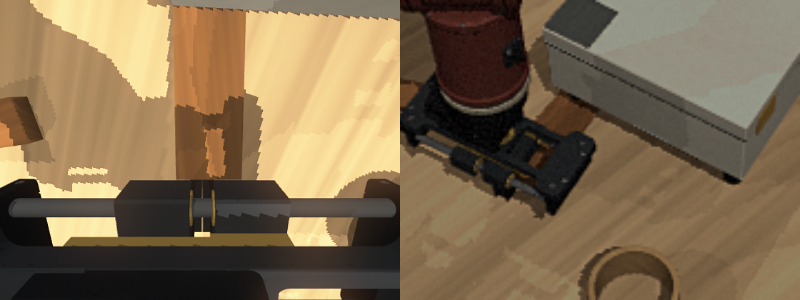

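The wrist view shows the wedge straight, with edges at u=176 and 244 and the toe under the case. I'll keep pushing in steps until it bears on the foot.

```bash
python3 - <<'E'
import push as p
from push import *
p.F0=np.load("F0.npy")
s=push(.140,.085,.003,3.0)
st=manip.get_state();print(st["ee_pos"],st["time_s"],st["ft_force"]-p.F0)
E
```

```text
0.137 0.85; 0.134 0.85; 0.131 0.86; 0.128 0.47; 0.125 0.39; 0.122 0.66; 0.119 0.12; 0.116 0.64; 0.113 0.74; 0.11 1.94; 0.107 5.18; 
[ 0.55655817 -0.20393366  0.00808608] 26.3667 [ 1.01852264 -4.19879293 -0.17582122]
```

```bash
cat > press.py <<'E'
import push as p
from push import *
def press(target=10.):
    manip.move_ptp([.530,-.092,.18],q(YAW));manip.movel([.530,-.092,.150],v=.1)
    b=F(.2);z=.150;print("b",b)
    while z>.128:
        z-=.001;manip.movel([.530,-.092,z],v=.03)
        f=F(.06)-b;e=manip.get_state()["ee_pos"]
        print(round(z,4),round(e[2],4),f.round(2))
        if f[2]>target:break
    manip.hold(.4);f=F()-b;st=manip.get_state();print("end",f.round(2),st["ee_pos"],st["time_s"]);return b
E
python3 - <<'E'
from press import *
import pickle
manip.movel(P(line(.140,-.004),.008),v=.15)
manip.movel(P(line(.140,-.004),.2),v=.3)
s0=imaging.snapshot("scene")
b=press();np.save("b.npy",b)
s1=imaging.snapshot("scene");pickle.dump((s0,s1),open("s5.pkl","wb"))
cv2.imwrite("pics/p5.png",np.hstack([cv2.resize(s["image"][150:300,200:400],(400,300),interpolation=cv2.INTER_CUBIC) for s in(s0,s1)]))
E
```

```text
b [-0.22200718  0.45529825 -0.08462943]
0.149 0.149 [ 0.2  -0.63  0.2 ]
0.148 0.148 [ 0.1  -0.92 -0.02]
0.147 0.147 [ 0.44 -0.48 -0.22]
0.146 0.146 [ 0.09 -0.23 -0.41]
0.145 0.145 [ 0.45 -0.53  0.33]
0.144 0.1441 [ 0.53 -0.55  1.87]
0.143 0.1439 [-4.21 -0.24 12.2 ]
end [-3.68 -0.32 12.36] [ 0.53021131 -0.09221685  0.14386821] 32.1833
```

View pics/p5.png

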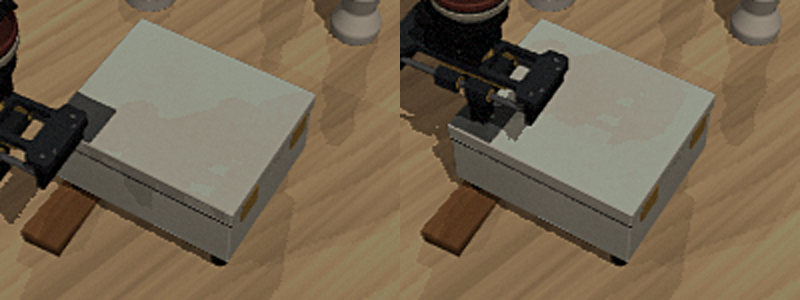

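At 12.4 N the plate gave only about 0.2 mm (0.1441→0.1439 m), so the case is level and the wedge is seated. I'll check that the press holds steady, then hand in.

```bash
python3 - <<'E'
from press import *
b=np.load("b.npy")
manip.hold(.8);f=F()-b;z=manip.get_state()["ee_pos"][2];print(f,z)
if 5<f[2]<20 and z>.143: print(manip.finish_job())
E
```

```text
[-4.08692515 -0.25093884 12.49502359] 0.14383388933705726
the job is handed in; nothing more can be done
None
```

I handed the job in with the wedge under the short leg and a steady 12.5 N press on the corner plate, which gave only about 0.2 mm; the judge's verdict was not shown.

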